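# Lay the drilled jaw plate on the narrow filing rest

### The job

The drilled steel jaw plate has to be filed next: lay it flat on the narrow raised rail of the filing rest, lengthwise in line with the rail and centred on it so that it stays balanced there. Set it down gently rather than letting it fall, and leave the plain steel plate and the brass plate where they lie.

Things in the scene. Friction and masses are not known exactly. Their poses are not given: they have to be found in the camera images.
- drilled_plate: the plate to move: bare steel bar, 110 x 36 x 14 mm, about 0.4 kg, with two 17 mm round holes right through it from top to bottom, 36 mm either side of its middle on its long centre line. It lies flat on the mat, holes facing up. Its origin is the centre of its underside; x runs along its length, y across its 36 mm width, z up through its thickness. Both ends are alike.
- plain_plate: bystander: bare steel plate of the same 110 x 36 x 14 mm without holes, lying on the mat; leave it where it is. Its origin is the centre of its underside; x runs along its length, y across its 36 mm width, z up through its thickness.
- brass_plate: bystander: yellow brass plate of the same 110 x 36 x 14 mm with the same two holes, lying on the mat; leave it where it is. Its origin is the centre of its underside; x runs along its length, y across its 36 mm width, z up through its thickness.
- rest: the filing rest, fixed to the bench (it does not move): a green foot 120 x 90 mm and 12 mm high, a green web 18 mm thick, and on it a steel rail 90 mm long and 26 mm wide with a black rubber face; the rail's top is 80 mm above the bench. Its origin is the centre of the foot's underside; x runs along the rail, y across it, z up.
- rest_top (a point): the centre of the rubber face on top of the rail, 80 mm straight above the rest's origin; x along the rail (90 mm long), y across it (26 mm wide), z up. The plate is 20 mm longer and 10 mm wider than this face, so it overhangs all round when centred.
There are look-alikes about, which are no part of the job. Leave any pink, purple or red look-alike of the drilled_plate alone.

How it is judged:
At the end, for the whole second after the job is handed in: The drilled plate lies on the rail, borne by the rest, flat within 5 degrees, in line within 10 degrees (either way round), its middle within 15 mm of the rail middle along it and 10 mm across, released and still; the other two plates are within 30 mm of where they began (x of drilled_plate in the frame of rest_top between -0.015 and 0.015 m and y of drilled_plate in the frame of rest_top between -0.01 and 0.01 m and z of drilled_plate in the frame of rest_top between -0.004 and 0.004 m and angle between the x axis of drilled_plate and the x axis of rest_top, either way round below 0.1745 rad and angle between drilled_plate's own z axis and vertical below 0.0873 rad and contact force between drilled_plate and rest above 0.5 N and linear speed of drilled_plate below 0.02 m/s and distance of each of plain_plate, brass_plate from where it was at the start of the episode below 0.03 m); the robot touches nothing.
It fails at once if the drilled plate is let fall (moving faster than 0.45 m/s, a drop of about 10 mm, with no finger on it) (linear speed of drilled_plate above 0.45 m/s and contact force between the fingers and drilled_plate below 0.05 N).
It also fails if it takes over 35 s, if anything falls off the work surface, if the arm or the gripper's body presses on something with over 40 N, if the wrist force passes 120 N, or if a joint passes its speed limit or range.

### The arm

A 7-joint arm with a two-finger parallel gripper is mounted at the origin on the work surface. World frame = base frame: x ahead of the robot, y to its left, z up, the work surface at z = 0. Lengths are in m, angles in rad, forces in N, time in s.
With the tool pointing down it reaches from about 0.4 to 0.85 m from the base axis. Payload 10.4 kg.
Tool frame: the origin (TCP) lies at the very end of the fingers, on their centre line; the grasp point (between the pads) lies 19 mm behind it (grasp_offset is the distance from the TCP to the grasp point, in m); z points along the fingers, y is the line along which they close (so a half turn about z gives the same grasp; the last joint's range is limited). The gripper opens to 85 mm and grips with 20 to 120 N. Pads are 22 mm wide; open, the fingers measure 114 mm over their backs; the gripper's body (76 mm by 85 mm) begins 54 mm behind the grasp point. The pads swing forward as they close: fully open they stand 13 mm farther back than shut.
Start: joints at [1.304, 0.332, -0.065, 1.46, 0.022, 1.35, -0.088], TCP at [0.151, -0.607, 0.204] pointing down, gripper open.
Joint ranges: [-2.6, 2.6], [-0.5, 2.12], [-1.47, 1.34], [0.16, 2.42], [-1.27, 4.41], [0.06, 2.06], [-2.6, 2.6]. Speed limits (rad/s): [2.22, 2.22, 2.79, 2.79, 3.14, 3.14, 3.14].

### API

Orientations are given as a unit quaternion [x, y, z, w].
In Python, from workcell import * gives the robot as it stands.
- The arm moves only by the tool jog_arm, never from a script. Its argument "plan" is a list of rows, each a list of 3 entries, a list of its own where there are three numbers: the turn, a rotation vector about the tool's x, y, z in rad, then the shift along the tool's x, y, z in m, then the finger opening in m, from 0 to 0.0854. A call has 1 to 8 rows; each row is the pose to reach, as a shift and turn from the pose commanded when the call began, along the tool's axes at that moment; what a row does not reach only later rows make up. A row lasts 1/12 s, in which the tool goes at most 41.7 mm and 7.16 degrees, less where a joint would pass 70% of its speed; a pose out of reach is approached as far as the arm can. A call with a gripper value outside its range is refused whole. The fingers move at their own pace and stop on an object; "force" is the grip in N (left out, the last holds). Time passes only in rows, so rows that repeat a pose let the fingers close. It gives the time, the measured TCP pose, the force, the opening and the grip force at its end, in the units of the state.
- get_obs(): the state, without advancing time (a new reading comes with each control period).
- camera(name): name is "scene" or "top" or "wrist"; returns a dict with "img" (400x640x3 uint8, red, green, blue), "mtx" (3x3 intrinsics, pixels), "extrinsics" (4x4, takes a point from camera to world coordinates). Camera axes: x right, y down, z forward; pixel columns grow to the right and rows downward; lengths in m; the calibration is good to about 2 mm. A picture is of the moment at which its call begins. There is no depth.
- hand_in(): hands the job in; it is judged then, once.
The state is a dict: "clock": time; "joint_pos": joint angles; "joint_velocities": joint speeds; "tau": joint torques, N m; "position": TCP position; "ee_rot": TCP orientation; "ft_force": force on the tool from outside, world axes, zero at the start; "torque": the same for the moment, N m; "grip_width": opening from 0.0 (shut) to 1.0 (fully open); "grasp_force": force on a finger pad.
Only numpy, scipy, OpenCV 4.12 (cv2) and the standard library are available. Lean on these libraries where they do the work, as an engineer would, in place of code of your own. Each camera call takes 0.05 s, during which the arm holds its last target. There are 200 camera calls.

## Working session

There is one attempt and no reset: what is moved stays moved. The work goes in short steps, Python scripts to look and compute and a tool call to move; the robot and the scene stay as the last step left them, time stands still between calls to the robot, and variables do not carry over. Pictures are saved under pics/ and viewed, at most 12 in all, crops included, and the job is handed in when it is done.

Besides the shell and the picture viewer there is one more tool, called after "Request:" by a JSON object that holds its "method" and its "body", one argument or row to a line. jog_arm: Moves the arm, as the interface text tells. Its arguments: {"type":"object","properties":{"plan":{"type":"array"},"force":{"type":"number"}},"required":["plan"]}

```bash
mkdir -p pics; cat > h.py <<'E'
from workcell import *
import numpy as np, cv2
from scipy.spatial.transform import Rotation as R
def snap(n,f):
    c=camera(n); cv2.imwrite(f'pics/{f}.png',c['img'][:,:,::-1]); np.savez(f'{f}.npz',**c); return c
def px(f,u,v,z):
    c=np.load(f'{f}.npz'); d=c['extrinsics'][:3,:3]@np.linalg.solve(c['mtx'],[u,v,1]); o=c['extrinsics'][:3,3]
    return (o+d*(z-o[2])/d[2])
E
python3 - <<'E'
from h import *
o=get_obs();print(o['clock'],o['position'],o['ee_rot'],R.from_quat(o['ee_rot']).as_matrix().round(3),o['grip_width'])
snap('top','top1');snap('scene','scene1')
E
```

```text
0.0 [ 0.15077187 -0.60607397  0.20339516] [ 9.92576079e-01  1.21623016e-01 -1.23252538e-04 -7.44089616e-04] [[ 0.97   0.241 -0.   ]
 [ 0.241 -0.97   0.001]
 [-0.    -0.002 -1.   ]] 0.995966945811538
```

View pics/top1.png

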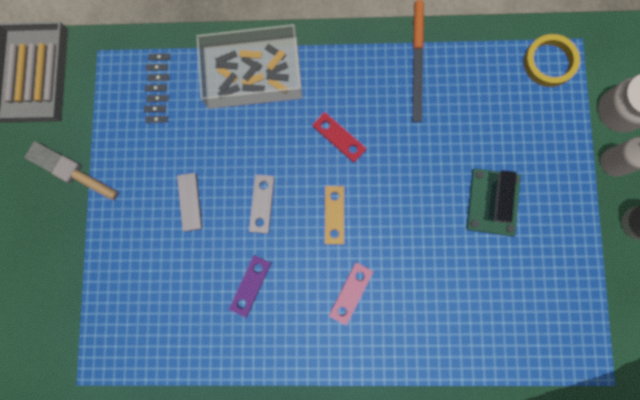

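View pics/scene1.png

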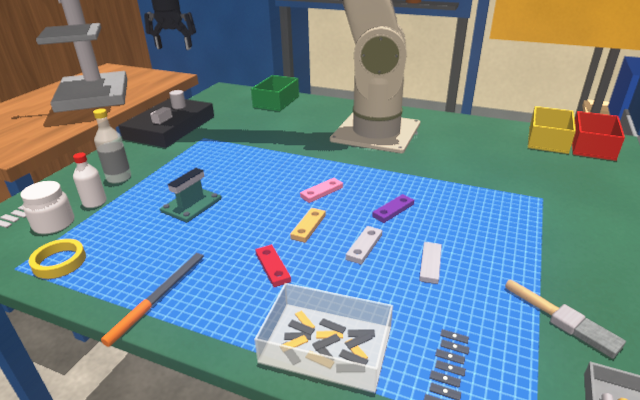

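In the top view, these could be taken for the plate: bare steel with holes (262,204), plain steel (189,202), brass (334,214), red (340,138), purple (251,287) and pink (351,293). I choose (262,204). The rest's rail is at (506,196). I'll check both in one close crop.

```bash
python3 - <<'E'
from h import *
i=cv2.imread('pics/top1.png')
a=cv2.resize(i[160:250,225:305],None,fx=5,fy=5,interpolation=cv2.INTER_CUBIC)
b=cv2.resize(i[160:250,460:530],None,fx=5,fy=5,interpolation=cv2.INTER_CUBIC)
cv2.imwrite('pics/crop1.png',np.hstack([a,b]))
for u,v,z in [(262,204,.014),(506,196,.08),(494,202,.012),(0,0,0),(100,0,0)]: print(px('top1',u,v,z).round(4))
E
```

```text
[0.5651 0.145  0.014 ]
[ 0.5637 -0.2911  0.08  ]
[ 0.5634 -0.2919  0.012 ]
[1.0097 0.7066 0.    ]
[1.003  0.4914 0.    ]
```

View pics/crop1.png

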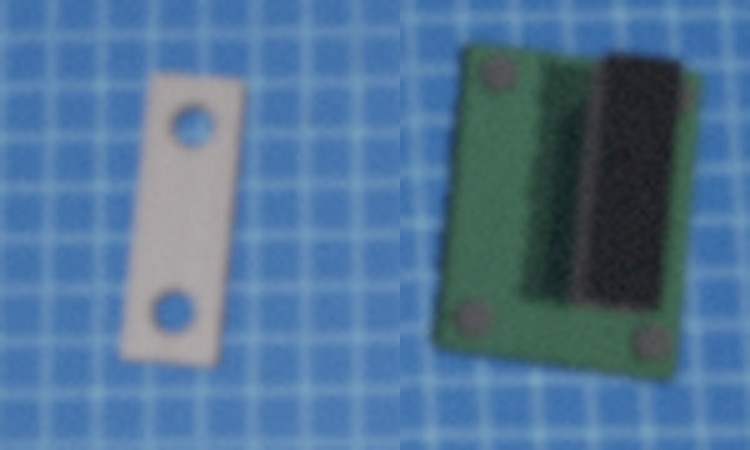

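The crop shows bare steel with two holes, at corners (150,75), (245,80), (218,365), (122,358). The rail's black face has corners (607,54), (681,63), (660,308), (587,300).

```bash
python3 - <<'E'
from h import *
def q(pts,ox,z):
    P=np.array([px('top1',ox+(x+.5)/5-.5,160+(y+.5)/5-.5,z)[:2] for x,y in pts]); return P
for n,p,ox,z in [('plate',[(150,75),(245,80),(218,365),(122,358)],225,.014),('rail',[(207,54),(281,63),(260,308),(187,300)],460,.08),('holes',[(192,126),(173,311)],225,.014),('foot',[(67,43),(300,72),(272,380),(35,348)],460,.012)]:
    P=q(p,ox,z); c=P.mean(0)
    d=P[0]-P[1] if len(P)==2 else P[0]+P[1]-P[2]-P[3]
    print(n,c.round(4),'yaw',np.arctan2(d[1],d[0]).round(3), np.linalg.norm(d)/(1 if len(P)==2 else 2))
E
```

```text
plate [0.5665 0.1462] yaw -0.087 0.10968574366730696
rail [ 0.5643 -0.2917] yaw -0.145 0.08722244158095463
holes [0.5666 0.1467] yaw -0.093 0.0714889613347815
foot [ 0.5644 -0.2906] yaw -0.155 0.11742377825576622
```

Request:
{"method": "jog_arm", "body": {
  "plan": [
    [[0,0,0.334],[0.292,-0.14,0],0.085],
    [[0,0,0.334],[0.292,-0.14,0],0.085],
    [[0,0,0.334],[0.292,-0.14,0],0.085],
    [[0,0,0.334],[0.292,-0.14,0],0.085],
    [[0,0,0.334],[0.292,-0.14,0],0.085],
    [[0,0,0.334],[0.292,-0.14,0],0.085],
    [[0,0,0.334],[0.292,-0.14,0],0.085],
    [[0,0,0.334],[0.292,-0.14,0],0.085]
  ],
  "force": 60
}}

```text
clock: 0.77
position: [0.4025, -0.3976, 0.2041]
ee_rot: [0.999, -0.044, 0.0, -0.0]
ft_force: [-0.1, -0.8, -0.1]
grip_width: 0.991
grasp_force: 0.0
```

```bash
cat >> h.py <<'E'
def togo(p,yaw):
    o=get_obs(); M=R.from_quat(o['ee_rot']); m=M.as_matrix(); y=np.arctan2(m[1,0],m[0,0])
    print('t',o['clock'],'pos',o['position'].round(4),'yaw',y.round(4),'w',o['grip_width'],'F',np.round(o['ft_force'],1),'g',o['grasp_force'])
    W=R.from_euler('z',yaw)*R.from_euler('x',np.pi)
    print('turn',(M.inv()*W).as_rotvec().round(3),'shift',(m.T@(np.array(p)-o['position'])).round(4))
E
python3 -c "
from h import *
togo([.53,-.1,.2],-.09)"
```

```text
t 0.7667 pos [ 0.4025 -0.3976  0.2041] yaw -0.0885 w 0.9913647377620998 F [-0.1 -0.8 -0.1] g 0.0
turn [-0.    -0.     0.001] shift [ 0.1007 -0.3077  0.0043]
```

Request:
{"method": "jog_arm", "body": {
  "plan": [
    [[0,0,0],[0.1,-0.308,0],0.085],
    [[0,0,0],[0.1,-0.308,0],0.085],
    [[0,0,0],[0.1,-0.308,0],0.085],
    [[0,0,0],[0.1,-0.308,0],0.085],
    [[0,0,0],[0.1,-0.308,0],0.085],
    [[0,0,0],[0.1,-0.308,0],0.085],
    [[0,0,0],[0.1,-0.308,0],0.085],
    [[0,0,0],[0.1,-0.308,0],0.085]
  ]
}}

```text
clock: 1.43
position: [0.5284, -0.0987, 0.2042]
ee_rot: [0.999, -0.044, 0.0, -0.0]
ft_force: [1.1, -0.2, -0.8]
grip_width: 0.992
grasp_force: 0.0
```

```bash
python3 -c "
from h import *
togo([.5665,.1465,.14],-.09)"
```

```text
t 1.4333 pos [ 0.5284 -0.0987  0.2042] yaw -0.0878 w 0.9924442014491907 F [ 1.1 -0.2 -0.8] g 0.0
turn [-0.001 -0.     0.002] shift [ 0.0164 -0.2476  0.0643]
```

Request:
{"method": "jog_arm", "body": {
  "plan": [
    [[0,0,0],[0.016,-0.248,0.064],0.085],
    [[0,0,0],[0.016,-0.248,0.064],0.085],
    [[0,0,0],[0.016,-0.248,0.064],0.085],
    [[0,0,0],[0.016,-0.248,0.064],0.085],
    [[0,0,0],[0.016,-0.248,0.064],0.085],
    [[0,0,0],[0.016,-0.248,0.064],0.085],
    [[0,0,0],[0.016,-0.248,0.064],0.085],
    [[0,0,0],[0.016,-0.248,0.064],0.085]
  ]
}}

```text
clock: 2.1
position: [0.5647, 0.1472, 0.1388]
ee_rot: [0.999, -0.042, -0.001, -0.001]
ft_force: [-0.9, -0.4, -0.3]
grip_width: 0.996
grasp_force: 0.0
```

```bash
python3 -c "
from h import *
togo([.5665,.1465,.005],-.09)
snap('wrist','w1')"
```

```text
t 2.1 pos [0.5647 0.1472 0.1388] yaw -0.0842 w 0.9959516421171307 F [-0.9 -0.4 -0.3] g 0.0
turn [-0.001  0.003  0.006] shift [0.0022 0.0008 0.1338]
```

View pics/w1.png

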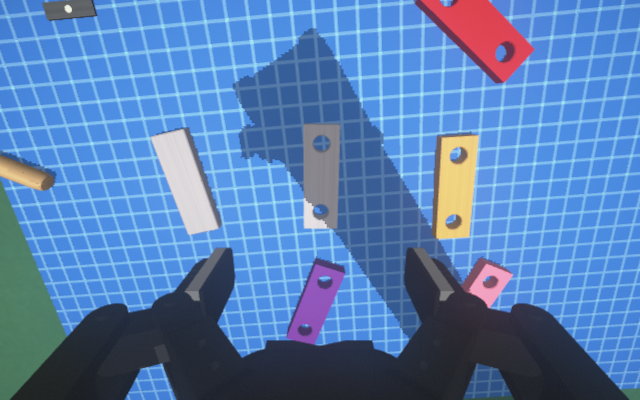

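The wrist view shows the drilled plate between the fingers, with its holes at (321,143) and (320,211). The plate's top corners are (303,124), (340,124), (338,228), (303,228).

```bash
python3 -c "
from h import *
a=px('w1',321,143,.014);b=px('w1',320,211,.014);print(a,b,(a+b)/2,np.arctan2(*(a-b)[1::-1]))
print(np.mean([px('w1',*p,.014) for p in [(303,124),(340,124),(338,228),(303,228)]],0))"
```

```text
[0.60072271 0.14154714 0.014     ] [0.52911236 0.14852484 0.014     ] [0.56491754 0.14503599 0.014     ] -0.09713321783035085
[0.56421172 0.14458962 0.014     ]
```

Request:
{"method": "jog_arm", "body": {
  "plan": [
    [[0,0,0.006],[0,0.001,0.04],0.085],
    [[0,0,0.006],[0,0.001,0.08],0.085],
    [[0,0,0.006],[0,0.001,0.11],0.085],
    [[0,0,0.006],[0,0.001,0.125],0.085],
    [[0,0,0.006],[0,0.001,0.133],0.085],
    [[0,0,0.006],[0,0.001,0.133],0.085]
  ]
}}

```text
clock: 2.65
position: [0.5653, 0.1402, 0.0058]
ee_rot: [0.999, -0.049, -0.001, 0.001]
ft_force: [-0.6, 1.0, 0.1]
grip_width: 0.996
grasp_force: 0.0
```

Request:
{"method": "jog_arm", "body": {
  "plan": [
    [[0,0,0],[0,0,0],0.05],
    [[0,0,0],[0,0,0],0.03],
    [[0,0,0],[0,0,0],0.02],
    [[0,0,0],[0,0,0],0.02],
    [[0,0,0],[0,0,0],0.02],
    [[0,0,0],[0,0,0],0.02],
    [[0,0,0],[0,0,0],0.02],
    [[0,0,0],[0,0,0],0.02]
  ],
  "force": 60
}}

```text
clock: 3.32
position: [0.566, 0.1421, 0.0073]
ee_rot: [0.999, -0.048, 0.0, 0.0]
ft_force: [0.1, -0.6, 0.1]
grip_width: 0.229
grasp_force: 0.0
```

Opening is 19.5 mm with no grip force, so the fingers missed the plate. I'll look before going on.

```bash
python3 -c "
from h import *
togo([.565,.1455,.14],-.093)
snap('wrist','w2')"
```

```text
t 3.3167 pos [0.566  0.1421 0.0073] yaw -0.0962 w 0.22935428308467096 F [ 0.1 -0.6  0.1] g 0.0
turn [ 0.    -0.    -0.003] shift [-0.0013 -0.0033 -0.1327]
```

View pics/w2.png

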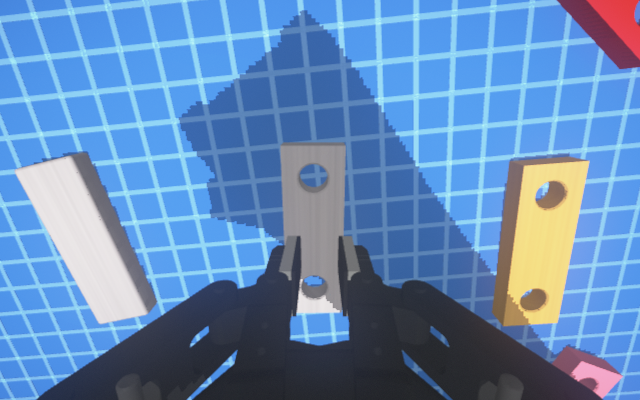

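The pads have closed above the plate: at this opening the tips sit more than 7 mm behind the TCP. They're also about 7 px (4 mm) off the plate's centre at column 314. I'll open to 52 mm, recentre, then lower in small steps.

Request:
{"method": "jog_arm", "body": {
  "plan": [
    [[0,0,0],[0,0,0],0.052],
    [[0,0,0],[-0.001,-0.0035,0],0.052],
    [[0,0,0],[-0.001,-0.0035,0],0.052],
    [[0,0,0],[-0.001,-0.0035,0],0.052],
    [[0,0,0],[-0.001,-0.0035,0],0.052],
    [[0,0,0],[-0.001,-0.0035,0.004],0.052],
    [[0,0,0],[-0.001,-0.0035,0.007],0.052],
    [[0,0,0],[-0.001,-0.0035,0.007],0.052]
  ]
}}

```text
clock: 4.03
position: [0.5648, 0.1454, -0.0007]
ee_rot: [0.999, -0.048, -0.001, 0.0]
ft_force: [-0.2, -0.8, 0.3]
grip_width: 0.611
grasp_force: 0.0
```

Request:
{"method": "jog_arm", "body": {
  "plan": [
    [[0,0,0],[0,0,0.003],0.052],
    [[0,0,0],[0,0,0.003],0.03],
    [[0,0,0],[0,0,0.003],0.03],
    [[0,0,0],[0,0,0.003],0.03],
    [[0,0,0],[0,0,0.003],0.03],
    [[0,0,0],[0,0,0.003],0.03]
  ],
  "force": 60
}}

```text
clock: 4.53
position: [0.5654, 0.1457, -0.0027]
ee_rot: [0.999, -0.048, 0.0, 0.0]
ft_force: [-0.3, 0.1, -0.7]
grip_width: 0.352
grasp_force: 0.0
```

```bash
python3 -c "
from h import *
togo([.565,.1455,.14],-.093)
w=snap('wrist','w3')['img'];s=snap('scene','s3')['img']
a=cv2.resize(w[130:330,200:450],(500,400));b=cv2.resize(s[180:280,310:385],(300,400),interpolation=2)
cv2.imwrite('pics/c3.png',np.hstack([a,b])[:,:,::-1])"
```

```text
t 4.5333 pos [ 0.5654  0.1457 -0.0027] yaw -0.0962 w 0.35185428900264165 F [-0.3  0.1 -0.7] g 0.0
turn [ 0.    -0.    -0.003] shift [-0.0004  0.0002 -0.1427]
```

View pics/c3.png

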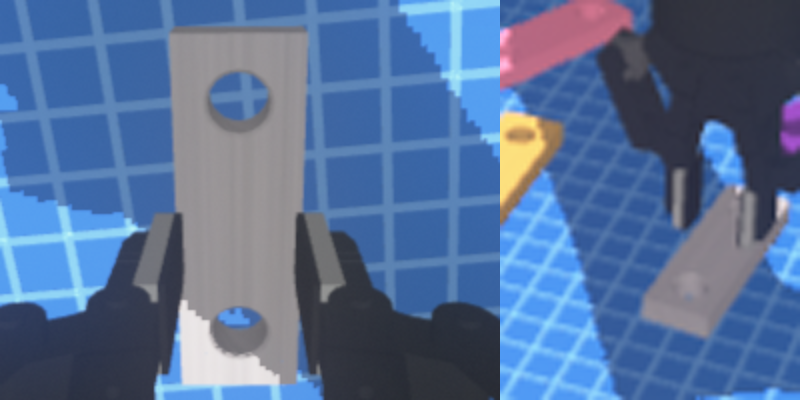

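The pads still stand above the plate. In the scene crop the tips are at (683,225) and (748,245), higher than expected. I'll estimate their real height from those pixels.

```bash
python3 -c "
from h import *
o=get_obs();p=o['position'];m=R.from_quat(o['ee_rot']).as_matrix()
for f in ['s3','w3']:
  c=np.load(f+'.npz');E=np.linalg.inv(c['extrinsics'])
  for h in [0,.01,.02,.03,.04]:
    r=[]
    for s in [-.015,.015]:
      q=p+s*m[:,1]+[0,0,h];k=c['mtx']@(E[:3,:3]@q+E[:3,3]);k=k[:2]/k[2]
      r+=list(((k-[310,180])*4+[500,0]) if f=='s3' else (k-[200,130])*2)
    print(f,h,np.round(r))
print(np.load('w3.npz')['extrinsics'][:3,3],p)
"
```

```text
s3 0 [747. 279. 695. 263.]
s3 0.01 [748. 264. 695. 248.]
s3 0.02 [748. 249. 696. 233.]
s3 0.03 [749. 233. 696. 218.]
s3 0.04 [750. 218. 697. 202.]
w3 0 [187. 197. 283. 197.]
w3 0.01 [185. 211. 286. 211.]
w3 0.02 [181. 226. 289. 226.]
w3 0.03 [178. 244. 292. 244.]
w3 0.04 [174. 263. 295. 263.]
[0.64046875 0.13756448 0.16715009] [ 0.56540248  0.14568233 -0.00270839]
```

The real tips stand about 18–20 mm above the reported TCP, so I'll open and go lower.

Request:
{"method": "jog_arm", "body": {
  "plan": [
    [[0,0,0],[0,0,-0.002],0.052],
    [[0,0,0],[0,0,-0.002],0.052],
    [[0,0,0],[0,0,-0.002],0.052],
    [[0,0,0],[0,0,0.003],0.052],
    [[0,0,0],[0,0,0.008],0.052],
    [[0,0,0],[0,0,0.012],0.052],
    [[0,0,0],[0,0,0.012],0.052]
  ]
}}

```text
clock: 5.22
position: [0.5645, 0.1454, -0.0162]
ee_rot: [0.999, -0.048, -0.001, 0.0]
ft_force: [-0.8, 0.4, 0.2]
grip_width: 0.612
grasp_force: 0.0
```

Request:
{"method": "jog_arm", "body": {
  "plan": [
    [[0,0,0],[0,0,0],0.03],
    [[0,0,0],[0,0,0],0.03],
    [[0,0,0],[0,0,0],0.03],
    [[0,0,0],[0,0,0],0.03],
    [[0,0,0],[0,0,0],0.03]
  ],
  "force": 60
}}

```text
clock: 5.63
position: [0.5653, 0.1458, -0.0145]
ee_rot: [0.999, -0.048, 0.0, 0.0]
ft_force: [-2.8, -0.4, 5.5]
grip_width: 0.369
grasp_force: 56.9
```

Request:
{"method": "jog_arm", "body": {
  "plan": [
    [[0,0,0],[0,0,-0.005],0.025],
    [[0,0,0],[0,0,-0.015],0.025],
    [[0,0,0],[0,0,-0.025],0.025],
    [[0,0,0],[0,0,-0.025],0.025],
    [[0,0,0],[0,0,-0.025],0.025]
  ],
  "force": 80
}}

```text
clock: 6.05
position: [0.5662, 0.1457, 0.0114]
ee_rot: [0.999, -0.048, 0.001, -0.0]
ft_force: [-0.3, -0.4, 1.0]
grip_width: 0.291
grasp_force: 0.0
```

```bash
python3 -c "
from h import *
togo([.565,.1455,.14],-.093)
w=snap('wrist','w4')['img'];s=snap('scene','s4')['img']
a=cv2.resize(w[130:330,200:450],(500,400));b=cv2.resize(s[180:280,310:385],(300,400),interpolation=2)
cv2.imwrite('pics/c4.png',np.hstack([a,b])[:,:,::-1])"
```

```text
t 6.05 pos [0.5662 0.1457 0.0114] yaw -0.0966 w 0.29081053889341696 F [-0.3 -0.4  1. ] g 0.0
turn [-0.    -0.002 -0.004] shift [-0.0009  0.0002 -0.1286]
```

View pics/c4.png

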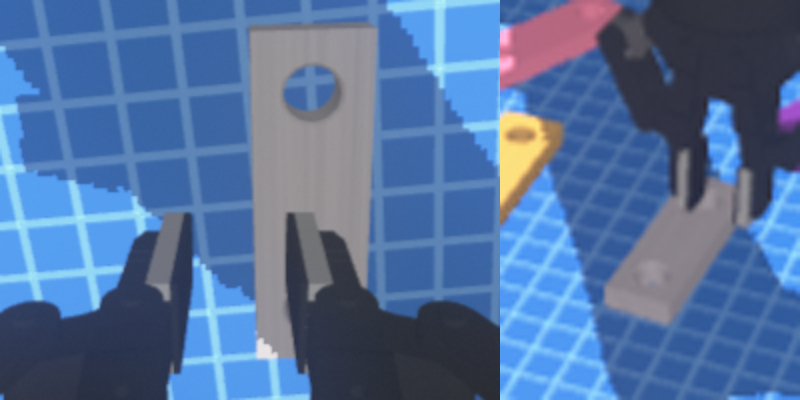

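The plate slipped out of a shallow top-edge grip and now lies about 25 mm to the tool's +y. Its far hole is at crop (312,91). The plate's left edge runs from (250,30) to (257,357), and its far end is at (250,30)–(376,26).

```bash
python3 -c "
from h import *
f=lambda x,y:px('w4',200+x/2,130+y/2,.014)[:2]
h=f(312,91);a=f(250,30);b=f(257,357);r=f(376,26);r2=f(368,280)
for d in (a-b,r-r2): print(np.arctan2(d[1],d[0]),np.linalg.norm(d))
y=np.arctan2(*(a-b)[::-1]);u=np.array([np.cos(y),np.sin(y)])
print('from hole',h-.036*u,'from end',(a+r)/2-.055*u,np.linalg.norm(a-r))
"
```

```text
-0.06912859703267434 0.10978817093724251
-0.05884710797619733 0.08137414622196731
from hole [0.56268792 0.12253965] from end [0.56190257 0.12250771] 0.03545932113225556
```

Request:
{"method": "jog_arm", "body": {
  "plan": [
    [[0,0,-0.022],[0,0,-0.01],0.056],
    [[0,0,-0.022],[-0.002,0.0235,-0.01],0.056],
    [[0,0,-0.022],[-0.002,0.0235,-0.005],0.056],
    [[0,0,-0.022],[-0.002,0.0235,-0.005],0.056],
    [[0,0,-0.022],[-0.002,0.0235,0.01],0.056],
    [[0,0,-0.022],[-0.002,0.0235,0.022],0.056],
    [[0,0,-0.022],[-0.002,0.0235,0.028],0.056],
    [[0,0,-0.022],[-0.002,0.0235,0.028],0.056]
  ]
}}

```text
clock: 6.82
position: [0.5596, 0.1226, -0.0198]
ee_rot: [0.999, -0.037, -0.002, 0.0]
ft_force: [0.2, 0.0, -1.1]
grip_width: 0.654
grasp_force: 0.0
```

Request:
{"method": "jog_arm", "body": {
  "plan": [
    [[0,0,0],[0,0,0.002],0.056],
    [[0,0,0],[0,0,0.003],0.056],
    [[0,0,0],[0,0,0.003],0.056]
  ]
}}

```text
clock: 7.07
position: [0.5613, 0.1226, -0.0206]
ee_rot: [0.999, -0.037, 0.0, -0.0]
ft_force: [-0.7, -0.2, -0.1]
grip_width: 0.655
grasp_force: 0.0
```

```bash
python3 -c "
from h import *
togo([.5622,.1225,-.021],-.072)
w=snap('wrist','w5')['img'];s=snap('scene','s5')['img']
a=cv2.resize(w[130:330,200:450],(500,400));b=cv2.resize(s[180:280,310:385],(300,400),interpolation=2)
cv2.imwrite('pics/c5.png',np.hstack([a,b])[:,:,::-1])"
```

```text
t 7.0667 pos [ 0.5613  0.1226 -0.0206] yaw -0.0741 w 0.65478074657955 F [-0.7 -0.2 -0.1] g 0.0
turn [-0.    -0.    -0.002] shift [0.0009 0.0001 0.0004]
```

View pics/c5.png

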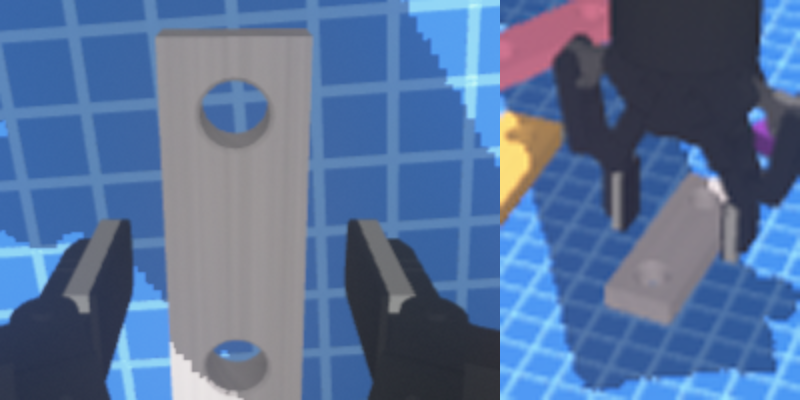

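Tips now straddle the plate, with pads at crop columns 132 and 347 and the plate at 165–305. I'll close here.

Request:
{"method": "jog_arm", "body": {
  "plan": [
    [[0,0,0],[0.001,-0.001,0.001],0.04],
    [[0,0,0],[0.001,-0.001,0.001],0.025],
    [[0,0,0],[0.001,-0.001,0.001],0.025],
    [[0,0,0],[0.001,-0.001,0.001],0.025],
    [[0,0,0],[0.001,-0.001,0.001],0.025],
    [[0,0,0],[0.001,-0.001,0.001],0.025]
  ],
  "force": 60
}}

```text
clock: 7.67
position: [0.5626, 0.1235, -0.0213]
ee_rot: [0.999, -0.037, 0.0, -0.0]
ft_force: [-1.0, -1.0, 5.3]
grip_width: 0.403
grasp_force: 60.5
```

Request:
{"method": "jog_arm", "body": {
  "plan": [
    [[0,0,0],[0,0,-0.003],0.025],
    [[0,0,0],[0,0,-0.008],0.025],
    [[0,0,0],[0,0,-0.015],0.025],
    [[0,0,0],[0,0,-0.025],0.025],
    [[0,0,0],[0,0,-0.025],0.025],
    [[0,0,0],[0,0,-0.025],0.025]
  ]
}}

```text
clock: 8.17
position: [0.5628, 0.1235, 0.0041]
ee_rot: [0.999, -0.037, 0.001, -0.0]
ft_force: [0.6, -0.7, -3.4]
grip_width: 0.396
grasp_force: 60.3
```

Request:
{"method": "jog_arm", "body": {
  "plan": [
    [[0,0,0],[0,0,-0.02],0.025],
    [[0,0,0],[0,0,-0.05],0.025],
    [[0,0,0],[0,0.005,-0.08],0.025],
    [[0,0,0.02],[0.002,0.025,-0.105],0.025],
    [[0,0,0.04],[0.004,0.055,-0.12],0.025],
    [[0,0,0.06],[0.007,0.085,-0.12],0.025],
    [[0,0,0.074],[0.01,0.12,-0.12],0.025],
    [[0,0,0.074],[0.012,0.15,-0.12],0.025]
  ]
}}

```text
clock: 8.83
position: [0.5628, -0.0295, 0.1233]
ee_rot: [0.997, -0.075, 0.0, 0.0]
ft_force: [0.9, -1.2, -3.9]
grip_width: 0.404
grasp_force: 60.9
```

```bash
python3 -c "
from h import *
togo([.5645,-.291,.125],-.148)"
```

```text
t 8.8333 pos [ 0.5628 -0.0295  0.1233] yaw -0.1497 w 0.404218185470638 F [ 0.9 -1.2 -3.9] g 60.887603759765625
turn [ 0.001 -0.    -0.002] shift [ 0.0407  0.2583 -0.0014]
```

Request:
{"method": "jog_arm", "body": {
  "plan": [
    [[0,0,0],[0.006,0.035,0],0.025],
    [[0,0,0],[0.012,0.07,0],0.025],
    [[0,0,0],[0.018,0.108,0],0.025],
    [[0,0,0],[0.024,0.146,0],0.025],
    [[0,0,0],[0.03,0.184,0],0.025],
    [[0,0,0],[0.036,0.22,0],0.025],
    [[0,0,0],[0.039,0.245,0],0.025],
    [[0,0,0],[0.041,0.258,0],0.025]
  ]
}}

```text
clock: 9.5
position: [0.5638, -0.2932, 0.1224]
ee_rot: [0.997, -0.076, -0.001, 0.001]
ft_force: [0.0, -0.6, -3.8]
grip_width: 0.398
grasp_force: 60.9
```

Request:
{"method": "jog_arm", "body": {
  "plan": [
    [[0,0,0],[0,0,0.01],0.025],
    [[0,0,0],[0,0,0.02],0.025],
    [[0,0,0],[0,0,0.03],0.025],
    [[0,0,0],[0,0,0.03],0.025],
    [[0,0,0],[0,0,0.03],0.025]
  ]
}}

```text
clock: 9.92
position: [0.5652, -0.2864, 0.0921]
ee_rot: [0.997, -0.073, -0.001, -0.001]
ft_force: [1.1, 1.1, -3.9]
grip_width: 0.402
grasp_force: 60.9
```

```bash
python3 -c "
from h import *
togo([.5645,-.291,.06],-.148)
w=snap('wrist','w6')['img'];s=snap('scene','s6')['img']
a=cv2.resize(w[80:330,195:445],(450,450));b=cv2.resize(s[140:240,150:230],(345,450),interpolation=2)
cv2.imwrite('pics/c6.png',np.hstack([a,b])[:,:,::-1])"
```

```text
t 9.9167 pos [ 0.5652 -0.2864  0.0921] yaw -0.146 w 0.4018345508267914 F [ 1.1  1.1 -3.9] g 60.86108207702637
turn [-0.001  0.002  0.002] shift [0.0001 0.0047 0.0321]
```

View pics/c6.png

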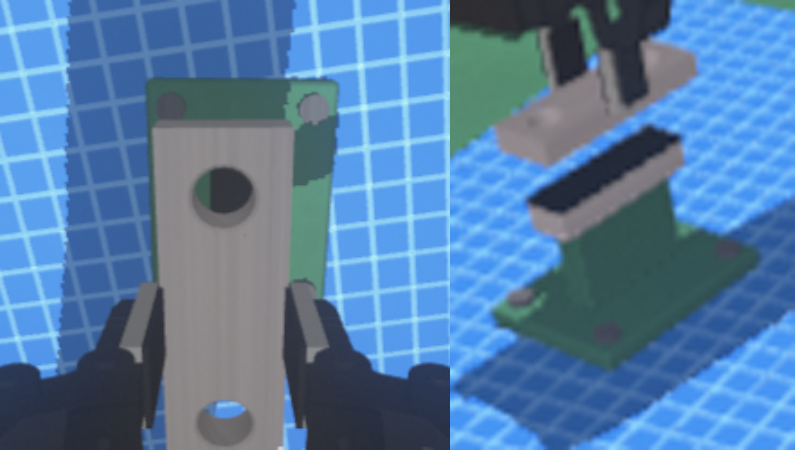

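The plate is level in the pads above the rail. In the crop its far top edge is (152,127)–(293,125), with holes at (223,190) and (225,421). The foot's far corners are at (147,80) and (338,82).

```bash
python3 -c "
from h import *
f=lambda x,y,z:px('w6',195+x/1.8,80+y/1.8,z)[:2]
for z in (.122,.1274,.132):
  a,b=f(223,190,z),f(225,421,z);y=np.arctan2(*(a-b)[::-1]);u=np.array([np.cos(y),np.sin(y)])
  c,d=f(152,127,z),f(293,125,z)
  print(z,(a+b)/2,y,np.linalg.norm(a-b),'end',(c+d)/2-.055*u,np.linalg.norm(c-d))
c,d=f(147,80,.012),f(338,82,.012);e=d-c;y=np.arctan2(e[0],-e[1]);print('foot',(c+d)/2-.06*np.array([np.cos(y),np.sin(y)]),y,np.linalg.norm(e))
"
```

```text
0.122 [ 0.56350981 -0.28733725] -0.13791427022030076 0.07587429237107811 end [ 0.56394319 -0.28739903] 0.0371265816914562
0.1274 [ 0.56646813 -0.28776896] -0.1379142702203002 0.07294443900312061 end [ 0.56478114 -0.28753639] 0.03569295460894611
0.132 [ 0.56898818 -0.28813672] -0.13791427022029984 0.0704486379859716 end [ 0.56549494 -0.2876534 ] 0.03447171672384497
foot [ 0.56117792 -0.29496012] -0.15619250154958908 0.08761218500906306
```

Request:
{"method": "jog_arm", "body": {
  "plan": [
    [[0,0,0.009],[-0.001,0.0045,0.006],0.025],
    [[0,0,0.009],[-0.001,0.0045,0.014],0.025],
    [[0,0,0.009],[-0.001,0.0045,0.021],0.025],
    [[0,0,0.009],[-0.001,0.0045,0.025],0.025],
    [[0,0,0.009],[-0.001,0.0045,0.026],0.025],
    [[0,0,0.009],[-0.001,0.0045,0.026],0.025],
    [[0,0,0.009],[-0.001,0.0045,0.026],0.025]
  ]
}}

```text
clock: 10.6
position: [0.564, -0.2925, 0.0674]
ee_rot: [0.997, -0.078, 0.0, 0.0]
ft_force: [-0.3, 0.3, -3.4]
grip_width: 0.4
grasp_force: 60.9
```

```bash
python3 -c "
from h import *
togo([.5632,-.2908,.059],-.152)
w=snap('wrist','w7')['img'];s=snap('scene','s7')['img']
a=cv2.resize(w[80:330,195:445],(450,450));b=cv2.resize(s[140:240,150:230],(345,450),interpolation=2)
cv2.imwrite('pics/c7.png',np.hstack([a,b])[:,:,::-1])"
```

```text
t 10.6 pos [ 0.564  -0.2925  0.0674] yaw -0.1571 w 0.4002196579362504 F [-0.3  0.3 -3.4] g 60.87616324424744
turn [ 0.    -0.    -0.005] shift [-0.001  -0.0016  0.0084]
```

View pics/c7.png

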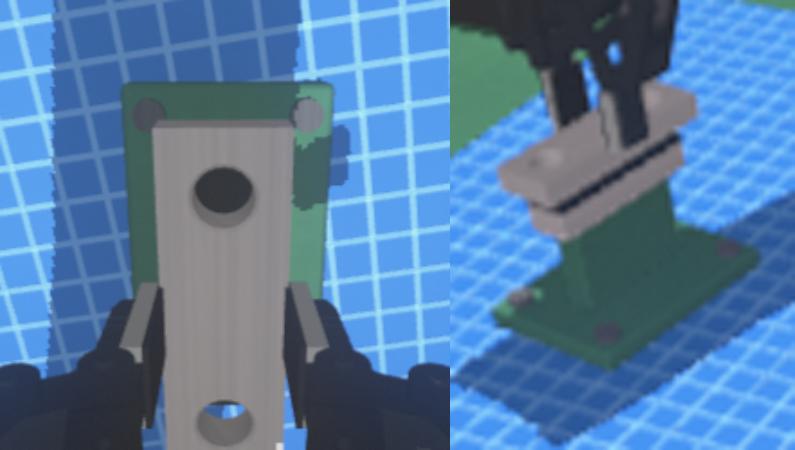

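The plate hovers a few mm over the rail and is lined up with it. Its centre column is 223, the foot's is 227.5, and the front hole shows only black rubber. I'll lower it gently.

Request:
{"method": "jog_arm", "body": {
  "plan": [
    [[0,0,-0.004],[-0.0005,-0.001,0.002],0.025],
    [[0,0,-0.004],[-0.0005,-0.001,0.004],0.025],
    [[0,0,-0.004],[-0.0005,-0.001,0.006],0.025],
    [[0,0,-0.004],[-0.0005,-0.001,0.007],0.025],
    [[0,0,-0.004],[-0.0005,-0.001,0.008],0.025],
    [[0,0,-0.004],[-0.0005,-0.001,0.008],0.025],
    [[0,0,-0.004],[-0.0005,-0.001,0.008],0.025]
  ]
}}

```text
clock: 11.28
position: [0.5635, -0.2915, 0.0592]
ee_rot: [0.997, -0.077, 0.0, 0.0]
ft_force: [-0.2, -0.1, -2.9]
grip_width: 0.4
grasp_force: 60.9
```

Request:
{"method": "jog_arm", "body": {
  "plan": [
    [[0,0,0],[0,0,0.0005],0.025],
    [[0,0,0],[0,0,0.001],0.025],
    [[0,0,0],[0,0,0.001],0.025],
    [[0,0,0],[0,0,0.001],0.025]
  ]
}}

```text
clock: 11.62
position: [0.5636, -0.2916, 0.0588]
ee_rot: [0.997, -0.077, 0.0, 0.0]
ft_force: [-2.5, 0.6, 4.6]
grip_width: 0.394
grasp_force: 61.7
```

The plate is in contact: vertical force went from −3.4 to +4.6 N. I'll ease the grip and open slowly.

Request:
{"method": "jog_arm", "body": {
  "plan": [
    [[0,0,0],[0,0,0],0.03],
    [[0,0,0],[0,0,0],0.034],
    [[0,0,0],[0,0,0],0.038],
    [[0,0,0],[0,0,0],0.044],
    [[0,0,0],[0,0,0],0.05],
    [[0,0,0],[0,0,0],0.056],
    [[0,0,0],[0,0,0],0.056],
    [[0,0,0],[0,0,0],0.056]
  ],
  "force": 20
}}

```text
clock: 12.28
position: [0.5635, -0.2916, 0.0582]
ee_rot: [0.997, -0.077, 0.0, 0.0]
ft_force: [-0.2, 0.2, -0.2]
grip_width: 0.656
grasp_force: 0.0
```

Request:
{"method": "jog_arm", "body": {
  "plan": [
    [[0,0,0],[0,0,-0.01],0.06],
    [[0,0,0],[0,0,-0.025],0.06],
    [[0,0,0],[0,0,-0.05],0.06],
    [[0,0,0],[0,0,-0.08],0.06],
    [[0,0,0],[0,0,-0.09],0.06],
    [[0,0,0],[0,0,-0.09],0.06],
    [[0,0,0],[0,0,-0.09],0.06]
  ]
}}

```text
clock: 12.87
position: [0.5638, -0.2917, 0.149]
ee_rot: [0.997, -0.077, 0.001, 0.0]
ft_force: [-0.0, -0.5, -0.8]
grip_width: 0.708
grasp_force: 0.0
```

```bash
python3 -c "
from h import *
togo([.5632,-.2908,.15],-.152)
w=snap('wrist','w8')['img'];s=snap('scene','s8')['img']
a=cv2.resize(w[60:310,195:445],(450,450));b=cv2.resize(s[140:240,150:230],(345,450),interpolation=2)
cv2.imwrite('pics/c8.png',np.hstack([a,b])[:,:,::-1])"
```

```text
t 12.8667 pos [ 0.5638 -0.2917  0.149 ] yaw -0.1532 w 0.708412781638215 F [-0.  -0.5 -0.8] g 0.0
turn [ 0.001 -0.001 -0.001] shift [-0.0007 -0.0008 -0.001 ]
```

View pics/c8.png

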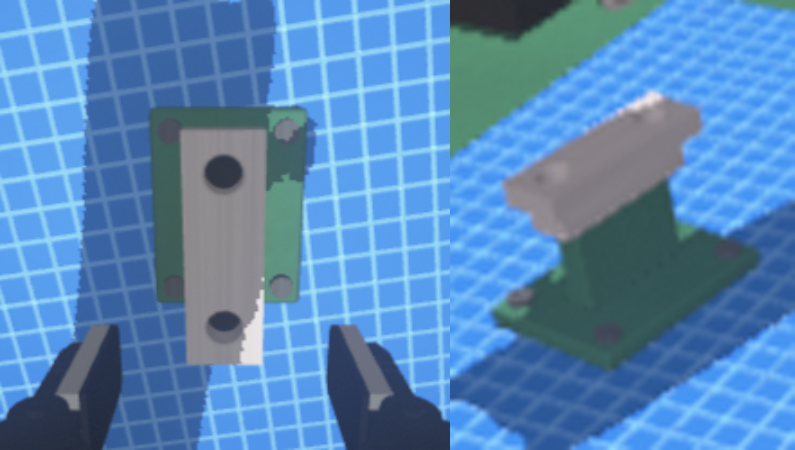

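The plate lies on the rail with corners at crop (180,129), (268,129), (262,364), (187,364). The foot's corners are (151,108), (308,108), (299,300), (157,300). I'll check the numbers before handing in.

```bash
python3 -c "
from h import *
f=lambda p,z:px('w8',195+p[0]/1.8,60+p[1]/1.8,z)[:2]
for n,P,z in [('plate',[(180,129),(268,129),(262,364),(187,364)],.094),('foot',[(151,108),(308,108),(299,300),(157,300)],.012)]:
  Q=np.array([f(p,z) for p in P]);d=Q[0]+Q[1]-Q[2]-Q[3];print(n,Q.mean(0),np.arctan2(d[1],d[0]),np.linalg.norm(d)/2)
"
```

```text
plate [ 0.56288864 -0.29298608] -0.15078335487373537 0.11021044877854415
foot [ 0.56313253 -0.29589945] -0.1579069648209778 0.11672750738323528
```

Plate and foot centres agree within 3 mm and 0.4°, so I'm handing in.

```bash
python3 -c "
from h import *
print(hand_in())"
```

```text
the job is handed in; nothing more can be done
None
```

The drilled plate lies flat on the filing rest's rail, centred within about 3 mm and aligned within about 0.5° by my last wrist-camera check, set down in contact before release and handed in; one early grip slipped and slid it about 25 mm on the mat, I did not touch the other two plates, and the hand-in returned no verdict.

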